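# Slide the screw case home into the corner of the locating fence

### The job

Push the closed screw case along the table until it sits snug and square in the corner of the low aluminium fence, its long far side (the hinge side) flat against the long bar and its right-hand end against the short bar, so that its screws can be found in known places. Only slide it with the fingers, never lifting or tipping it, and leave the other things on the table where they are. Finish with the fingers clear of everything.

Things in the scene. Friction and masses are not known exactly. Their poses are not given: they have to be found in the camera images.
- screw_case: flat grey box of screws, clear lid that stays shut, loose, 0.2 to 0.4 kg. Origin at the centre of its underside; walls at own x -60 and +58, y -93 and +93 mm; 30 mm tall. Own +x is the hinge side, for the long bar; own -y the end for the short bar. A latch tab (22 mm wide, 20 to 30 mm up) stands 3 mm out of the middle of the -x side. Starts 4 to 12 cm off its place, turned up to 0.25 rad.
- case_corner (a point): the bottom corner of the screw case between its hinge side and its -y end (own x +58, y -93 mm): the corner that belongs in the fence's corner
- fence: fixed L of two aluminium bars, 18 mm tall (screw heads 21), 20 mm thick. Origin on the table at the inner corner. Long bar: stop face is own x = 0, met from -x, running 280 mm along own +y. Short bar: stop face is own y = 0, met from +y, running 100 mm along own -x (towards the robot). With the case home their axes are parallel and the case origin is at own x -58, y +93 mm.
- motor_a: yellow brushless motor, 28 mm diameter, 31 mm tall, standing; loose bystander, origin at the centre of its underside
- motor_b: black brushless motor, 28 mm diameter, 31 mm tall, standing; loose bystander, origin at the centre of its underside
- kapton_roll: roll of orange tape lying flat, 57 mm diameter, 19 mm tall; loose bystander, origin at the centre of its underside
- solder_spool: reel of solder lying flat behind the fence, 52 mm diameter, 30 mm tall (43 with the wire end); loose bystander, origin at the centre of its underside
- screwdriver_b: small green screwdriver lying behind the fence, 136 mm long, 10 mm tall; loose bystander, origin at the centre of its underside

How it is judged:
At the end, for the whole second after the job is handed in: The case lies at rest flat on the table in the fence's corner: its corner is within 5 mm of the fence's inner corner in each direction and its sides are within 0.035 rad of the bars (x of case_corner in the frame of fence between -0.005 and 0.005 m and y of case_corner in the frame of fence between -0.005 and 0.005 m and angle between the x axis of screw_case and the x axis of fence, either way round below 0.035 rad and linear speed of screw_case below 0.01 m/s and height (world z) of screw_case below 0.004 m); the robot touches nothing.
It fails at once if the screw case is lifted (origin 10 mm up) or tipped (0.12 rad) (height (world z) of screw_case above 0.01 m or angle between screw_case's own z axis and vertical above 0.12 rad).
It fails at once if one of the other loose things is moved by more than 15 mm (distance of any of motor_a, motor_b, kapton_roll, solder_spool, screwdriver_b from where it was at the start of the episode above 0.015 m).
It also fails if it takes over 42 s, if anything falls off the work surface, if the arm or the gripper's body presses on something with over 40 N, if the wrist force passes 120 N, or if a joint passes its speed limit or range.

### The arm

A 6-joint arm with a two-finger parallel gripper is mounted at the origin on a cart in front of the work surface, level with it; the furniture and walls round the work are solid. World frame = base frame: x ahead of the robot, y to its left, z up, the work surface at z = 0. Lengths are in m, angles in rad, forces in N, time in s.
With the tool pointing down it reaches from about 0.325 to 0.85 m from the base axis. Payload 4.4 kg.
Tool frame: the origin (TCP) lies on the centre line of the jaws, within the pads' length; the fingertips stand r.tcp_to_tips ahead of it and the grasp point (between the pads) lies 11 mm behind it (r.tcp_to_tips is the distance from the TCP to the fingertips, in m); z points along the fingers, y is the line along which they close (so a half turn about z gives the same grasp; the last joint's range is limited). The gripper opens to 94 mm and grips with 3 to 60 N. Pads are 16 mm wide; open, the fingers measure 119 mm over their backs; the gripper's body (75 mm by 177 mm) begins 78 mm behind the grasp point.
Start: joints at [1.034, 0.207, 1.542, -0, 1.393, -0.15], TCP at [0.217, 0.533, 0.213] pointing down, gripper open.
Joint ranges: [-2.73, 2.73], [-0.86, 2.22], [0.23, 2.46], [-1.11, 4.25], [0.08, 2.63], [-2.82, 2.82]. Speed limits (rad/s): [2.79, 2.79, 3.14, 3.14, 3.14, 3.14].

### API

Orientations are given as a unit quaternion [x, y, z, w].
In Python, from cell import r gives the robot as it stands. The module is installed in compiled form; this text tells all that it offers.
- The arm moves only by the tool send_rows, never from a script. Its argument "targets" is a list of rows, each a list of 4 numbers: the shift along the tool's x, y, z in m, then the turn about the tool's z in rad. A call has 1 to 5 rows; each row is the pose to reach, as a shift and turn from the pose commanded when the call began, along the tool's axes at that moment; what a row does not reach only later rows make up. A row lasts 1/12 s, in which the tool goes at most 41.7 mm and 7.16 degrees, less where a joint would pass 70% of its speed; a pose out of reach is approached as far as the arm can. A call with a gripper value outside its range is refused whole. "jaw" is the closure in counts, from 0 (fully open) to 255 (shut), set as the call begins (left out, the last holds). The fingers move at their own pace and stop on an object; "grip_force" is the grip in N (left out, the last holds). Time passes only in rows, so rows that repeat a pose let the fingers close. It gives the time, the measured TCP pose, the force, the opening and the grip force at its end, in the units of the state.
- r.state(): the state, without advancing time (a new reading comes with each control period).
- r.capture(name): name is "side" or "top"; returns a dict with "color" (480x640x3 uint8, red, green, blue), "vertical_fov" (degrees; the focal length in pixels is half the picture's height over the tangent of half this angle, whatever the lens; pixels are square), "cx", "cy" (the principal point, pixels), "D" ([k1, k2, p1, p2, k3] as OpenCV has them; the pictures are not rectified), "camera_from_world" (4x4, takes a point from world to camera coordinates). Camera axes: x right, y up, looking along -z (the intrinsics and any distortion apply to the point x, -y, -z); pixel columns grow to the right and rows downward; lengths in m; the calibration is good to about 2 mm. A picture is of the moment at which its call begins. There is no depth.
- r.finish_job(): hands the job in; it is judged then, once.
Trained networks look in a picture, given as the dict that the camera call returned (one of the last four; its "shot" number tells which), for a name from the list of things; names that differ only in an ending like _2 or _b are one class to them, and where a whole thing is asked for, a point or a joint stands for the part that bears it (a point fixed in the world has none). Each returns a list of dicts, best first, with "score" (0 to 1); they miss things now and then, are a little off and sometimes report something else, mostly with a low value. They report only what shows in the picture. A call takes as long as a camera call.
- r.cut_out(picture, target): "region" (480x640 bool, what is visible of it) and "xy" ([column, row] in pixels, amid what is visible of it).
The state is a dict: "time_s": time; "joint_pos": joint angles; "joint_vel": joint speeds; "tau": joint torques, N m; "position": TCP position; "tool_rot": TCP orientation; "ft_force": force on the tool from outside, world axes, zero at the start; "torque": the same for the moment, N m; "width": opening from 0.0 (shut) to 1.0 (fully open); "gripper_force": force on a finger pad.
Only numpy, scipy, OpenCV 4.12 (cv2) and the standard library are available. Lean on these libraries where they do the work, as an engineer would, in place of code of your own. Each camera call takes 0.05 s, during which the arm holds its last target. There are 200 camera calls.

## Working session

There is one attempt and no reset: what is moved stays moved. The work goes in short steps, Python scripts to look and compute and a tool call to move; the robot and the scene stay as the last step left them, time stands still between calls to the robot, and variables do not carry over. Pictures are saved under pics/ and viewed, at most 10 in all, crops included, and the job is handed in when it is done.

Besides the shell and the picture viewer there is one more tool, called after "Call:" as name(argument=value, ...), one argument or row to a line, values as JSON. send_rows: Moves the arm, as the interface text tells. Its arguments: {"type":"object","properties":{"targets":{"type":"array"},"jaw":{"type":"number"},"grip_force":{"type":"number"}},"required":["targets"]}

```bash
mkdir -p pics; cat > h.py <<'E'
import numpy as np, cv2
from cell import r
def K(p):
    f=240/np.tan(np.radians(p["vertical_fov"])/2)
    return np.array([[f,0,p["cx"]],[0,f,p["cy"]],[0,0,1.]])
F=np.diag([1,-1,-1.])
def proj(p,X):
    T=np.array(p["camera_from_world"]);X=np.atleast_2d(X).astype(float)
    c=(X@T[:3,:3].T+T[:3,3])@F
    return cv2.projectPoints(c.reshape(-1,1,3),np.zeros(3),np.zeros(3),K(p),np.array(p["D"],float))[0].reshape(-1,2)
def back(p,uv,z):
    T=np.array(p["camera_from_world"])
    n=cv2.undistortPoints(np.array(uv,float).reshape(-1,1,2),K(p),np.array(p["D"],float)).reshape(-1,2)
    d=(np.c_[n,np.ones(len(n))]@F)@T[:3,:3]; o=-T[:3,:3].T@T[:3,3]
    return o+d*((z-o[2])/d[:,2])[:,None]
def save(p,name): cv2.imwrite("pics/"+name,cv2.cvtColor(p["color"],cv2.COLOR_RGB2BGR))
E
python3 - <<'E'
from h import *
for n in("top","side"):
    p=r.capture(n);save(p,n+"0.png")
    T=np.array(p["camera_from_world"]);print(n,-T[:3,:3].T@T[:3,3])
    for t,z in(("screw_case",.03),("fence",.018),("motor_a",.031),("kapton_roll",.019)):
        for d in r.cut_out(p,t)[:2]: print(t,round(d["score"],2),d["xy"],d["region"].sum(),back(p,[d["xy"]],z)[0].round(3))
s=r.state();print(s["position"],s["tool_rot"],r.tcp_to_tips,s["width"])
E
```

```text
top [ 0.4868463  -0.287357    0.88799865]
screw_case 0.74 [225.2, 254.4] 9512 [ 0.559 -0.16   0.03 ]
fence 0.93 [281.3, 185.3] 3500 [ 0.67  -0.244  0.018]
motor_a 0.68 [379.0, 234.5] 286 [ 0.592 -0.397  0.031]
motor_a 0.68 [293.1, 153.9] 938 [ 0.718 -0.262  0.031]
kapton_roll 0.57 [386.4, 275.3] 702 [ 0.53  -0.41   0.019]
side [ 0.3089994  -1.04648103  0.34761944]
screw_case 0.81 [272.5, 226.1] 4121 [ 0.542 -0.212  0.03 ]
fence 0.69 [346.1, 250.0] 2546 [ 0.619 -0.323  0.018]
motor_a 0.96 [351.0, 279.0] 392 [ 0.575 -0.44   0.031]
motor_a 0.75 [239.5, 299.7] 426 [ 0.434 -0.438  0.031]
kapton_roll 0.64 [304.3, 289.5] 1269 [ 0.52  -0.421  0.019]
[0.21690428 0.53248965 0.21339408] [ 1.92207836e-01  9.81354240e-01 -4.94538155e-05 -1.55038184e-05] 0.008 1.000570439723998
```

View pics/top0.png

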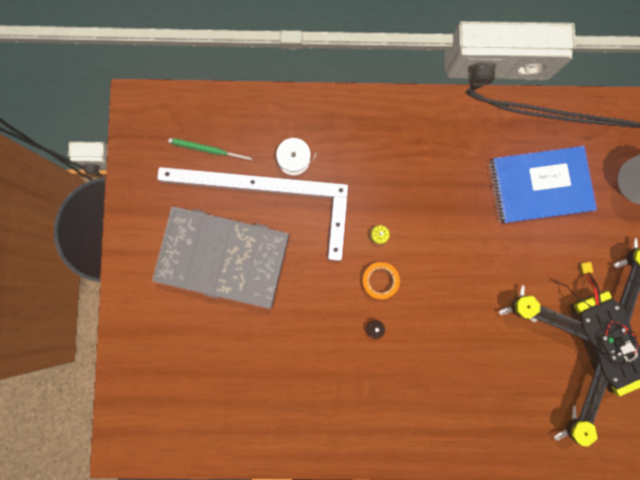

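View pics/side0.png

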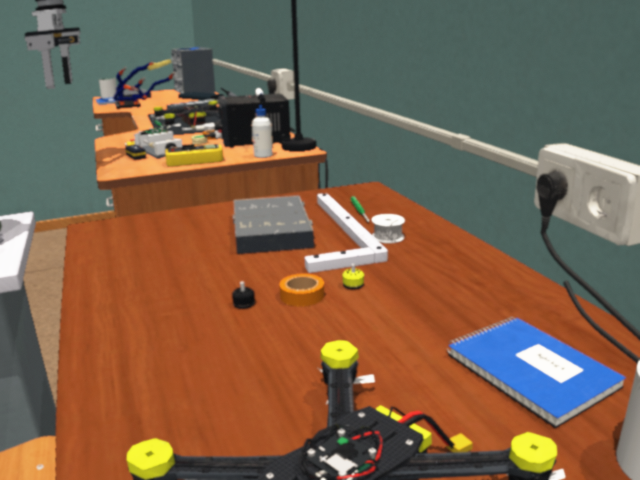

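The top view shows the case at about (171,207), (288,233), (270,307), (153,283). The long bar runs (158,174) to (348,190) and the short bar goes down to (335,260). The motors and tape lie just right of the short bar, at columns 375–385. Next I fit poses to the masks.

```bash
cat > fit.py <<'E'
from h import *
from scipy.optimize import minimize
def box(x0,x1,y0,y1,h): return np.array([[x,y,z] for x in(x0,x1) for y in(y0,y1) for z in(0,h)])
CASE=[box(-.06,.058,-.093,.093,.03)]
FENCE=[box(0,.02,-.02,.28,.018),box(-.1,0.02,-.02,0,.018)]
def W(q,X):
    c,s=np.cos(q[2]),np.sin(q[2]);R=np.array([[c,-s,0],[s,c,0],[0,0,1]]);return X@R.T+[q[0],q[1],0]
def render(p,q,parts):
    m=np.zeros((1920,2560),np.uint8)
    for b in parts:
        h=cv2.convexHull(((proj(p,W(q,b))+.5)*4-.5).astype(np.float32))
        cv2.fillConvexPoly(m,np.round(h*16).astype(np.int32),1,shift=4)
    return cv2.resize(m.astype(np.float32),(640,480),interpolation=cv2.INTER_AREA)
def fit(views,parts,q0):
    def cost(v):
        q=np.array([v[0],v[1],v[2]*5]);c=0
        for p,m in views:
            a=render(p,q,parts);c+=1-np.minimum(a,m).sum()/np.maximum(a,m).sum()
        return c/len(views)
    v0=np.array([q0[0],q0[1],q0[2]/5])
    o=minimize(cost,v0,method="Nelder-Mead",options=dict(initial_simplex=np.vstack([v0]+[v0+.015*np.eye(3)[i] for i in range(3)]),xatol=1e-4,fatol=1e-5))
    return np.array([o.x[0],o.x[1],o.x[2]*5]),o.fun
def region(p,t): 
    d=r.cut_out(p,t); return d[0]["region"].astype(np.float32)
def rel(f,q):
    c=W(q,np.array([[.058,-.093,0]]))[0,:2]-f[:2];a=f[2]
    return np.array([np.cos(a)*c[0]+np.sin(a)*c[1],-np.sin(a)*c[0]+np.cos(a)*c[1],q[2]-a])
E
python3 - <<'E'
from fit import *
P={n:r.capture(n) for n in("top","side")}
R={(n,t):region(P[n],t) for n in P for t in("screw_case","fence")}
for t,m,q0 in(("screw_case",CASE,[.56,-.16,-.2]),("fence",FENCE,[.65,-.34,-.07])):
    for ns in(["top"],["side"],["top","side"]):
        print(t,ns,fit([(P[n],R[n,t]) for n in ns],m,q0))
p=P["top"]
print("bar corners",back(p,[[158,168],[348,184],[335,195],[329,259],[158,181]],.018).round(4))
print("case top",back(p,[[171,207],[288,233],[270,307],[153,283]],.03).round(4))
im=cv2.cvtColor(p["color"],cv2.COLOR_RGB2BGR)[140:340,130:400]
im=cv2.resize(im,None,fx=2.9,fy=2.9,interpolation=cv2.INTER_CUBIC);cv2.imwrite("pics/c.png",im)
E
```

```text
screw_case ['top'] (array([ 0.55561906, -0.15357252, -0.21846977]), np.float64(0.022026240825653076))
screw_case ['side'] (array([ 0.55668318, -0.15081545, -0.21924992]), np.float64(0.028911173343658447))
screw_case ['top', 'side'] (array([ 0.55594134, -0.15316629, -0.21733147]), np.float64(0.028894662857055664))
fence ['top'] (array([ 0.65319894, -0.32753957, -0.09087917]), np.float64(0.07455068826675415))
fence ['side'] (array([ 0.65508435, -0.32531257, -0.08240409]), np.float64(0.1372610330581665))
fence ['top', 'side'] (array([ 0.65355407, -0.3273065 , -0.08835939]), np.float64(0.10939896106719971))
bar corners [[ 0.6953 -0.0492  0.018 ]
 [ 0.6737 -0.3493  0.018 ]
 [ 0.6558 -0.3289  0.018 ]
 [ 0.5544 -0.3202  0.018 ]
 [ 0.6744 -0.05    0.018 ]]
case top [[ 0.6313 -0.0749  0.03  ]
 [ 0.593  -0.2561  0.03  ]
 [ 0.4794 -0.2306  0.03  ]
 [ 0.5139 -0.0522  0.03  ]]
```

View pics/c.png

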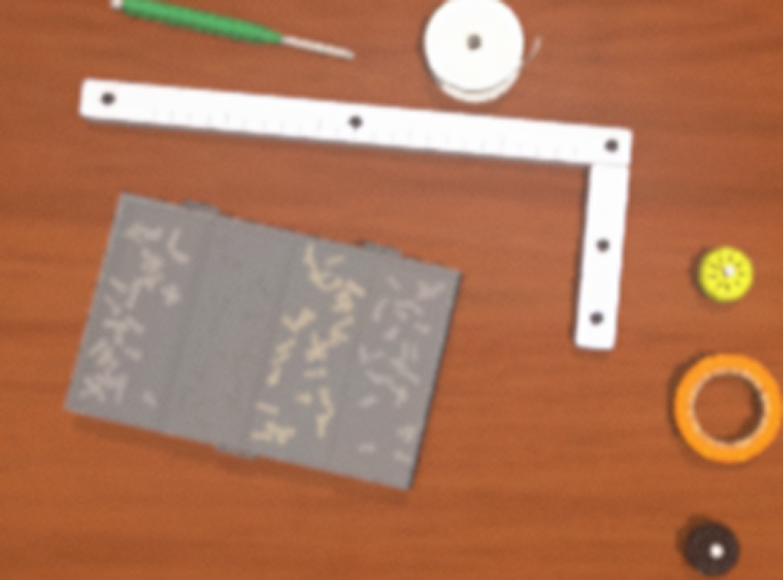

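```bash
cat > white.py <<'E'
from fit import *
def fence_mask(p,R):
    hsv=cv2.cvtColor(p["color"],cv2.COLOR_RGB2HSV)
    roi=cv2.dilate(R.astype(np.uint8),np.ones((7,7)))
    m=((hsv[...,1]<70)&(hsv[...,2]>150)&(roi>0)).astype(np.uint8)
    return cv2.morphologyEx(m,cv2.MORPH_CLOSE,np.ones((7,7))).astype(np.float32)
E
python3 - <<'E'
from white import *
P={n:r.capture(n) for n in("top","side")}
case=np.array([.5559,-.1532,-.2173])
V=[(P[n],fence_mask(P[n],region(P[n],"fence"))) for n in P]
for v in(V[:1],V[1:],V):
    f,c=fit(v,FENCE,[.655,-.328,-.075]);print(f.round(4),round(c,4),"rel",rel(f,case).round(4))
s=r.state();a=f[2]
def fr(X): d=np.array(X)[:2]-f[:2];return np.array([np.cos(a)*d[0]+np.sin(a)*d[1],-np.sin(a)*d[0]+np.cos(a)*d[1]])
print("tcp fence",fr(s["position"]).round(3),"case origin",fr(case).round(3),"-x side",[fr(W(case,np.array([[-.06,y,0]]))[0]).round(3) for y in(-.093,.093)])
print("fence axes in tool turn",a)
E
```

```text
[ 0.6554 -0.3271 -0.0814] 0.0444 rel [-0.0684  0.0652 -0.1359]
[ 0.6579 -0.3248 -0.0836] 0.1462 rel [-0.0709  0.0626 -0.1337]
[ 0.6556 -0.3267 -0.0809] 0.1088 rel [-0.0686  0.0648 -0.1364]
tcp fence [-0.507  0.821] case origin [-0.113  0.165] -x side [array([-0.185,  0.081]), array([-0.16 ,  0.265])]
fence axes in tool turn -0.08093350908415946
```

Call:
send_rows(
  targets=[
    [0,0,0,-0.1],
    [0,0,0,-0.2],
    [0,0,0,-0.306],
    [0,0,0,-0.306],
  ],
  jaw=0,
)

```text
time_s: 1.33
position: [0.2169, 0.5325, 0.2134]
tool_rot: [0.04, 0.999, -0.0, -0.0]
ft_force: [-1.1, 0.2, -0.8]
width: 0.997
gripper_force: 0.0
```

Call:
send_rows(
  targets=[
    [-0.015,-0.033,0,0],
    [-0.029,-0.066,0,0],
    [-0.044,-0.098,0,0],
    [-0.058,-0.131,0,0],
    [-0.073,-0.164,0,0],
  ],
)

```text
time_s: 1.75
position: [0.2765, 0.3618, 0.2135]
tool_rot: [0.041, 0.999, 0.0, 0.0]
ft_force: [0.9, 1.0, 0.1]
width: 0.998
gripper_force: 0.0
```

Call:
send_rows(
  targets=[
    [-0.015,-0.033,0,0],
    [-0.029,-0.066,0,0],
    [-0.044,-0.098,0,0],
    [-0.058,-0.131,0,0],
    [-0.073,-0.164,0,0],
  ],
)

```text
time_s: 2.17
position: [0.3361, 0.1923, 0.2137]
tool_rot: [0.042, 0.999, 0.0, 0.001]
ft_force: [1.4, -0.4, 0.5]
width: 0.997
gripper_force: 0.0
```

Call:
send_rows(
  targets=[
    [-0.015,-0.033,0,0],
    [-0.029,-0.066,0,0],
    [-0.044,-0.098,0,0],
    [-0.058,-0.131,0,0],
    [-0.073,-0.164,0,0],
  ],
)

```text
time_s: 2.58
position: [0.3958, 0.0227, 0.2138]
tool_rot: [0.042, 0.999, 0.0, 0.001]
ft_force: [0.8, 0.1, 0.6]
width: 1.001
gripper_force: 0.0
```

Call:
send_rows(
  targets=[
    [-0.015,-0.033,0,0],
    [-0.029,-0.066,0,0],
    [-0.044,-0.098,0,0],
    [-0.058,-0.131,0,0],
    [-0.073,-0.164,0,0],
  ],
)

```text
time_s: 3.0
position: [0.4552, -0.1468, 0.2136]
tool_rot: [0.042, 0.999, -0.0, 0.0]
ft_force: [1.0, 0.4, 0.4]
width: 1.004
gripper_force: 0.0
```

```bash
cat > st.py <<'E'
from h import *
f=np.array([.6556,-.3267,-.081]);a=f[2]
def st():
    s=r.state();d=np.array(s["position"])[:2]-f[:2]
    x,y,z,w=s["tool_rot"]
    ty=np.arctan2(1-2*(x*x+z*z),2*(x*y-z*w))-np.pi/2-a
    print("t",round(s["time_s"],2),"fence xy",(np.cos(a)*d[0]+np.sin(a)*d[1]).round(4),(-np.sin(a)*d[0]+np.cos(a)*d[1]).round(4),"z",round(s["position"][2],4),"yaw",round(ty,4),"F",np.round(s["ft_force"],1),"w",round(s["width"],3),"j",np.round(s["joint_pos"],2))
if __name__=="__main__": st()
E
python3 st.py
```

```text
t 3.0 fence xy -0.2142 0.1631 z 0.2136 yaw -0.0034 F [1.  0.4 0.4] w 1.004 j [-0.49 -0.    1.77  0.    1.37 -1.98]
```

Call:
send_rows(
  targets=[
    [0,0,0.04,0],
    [0,0,0.08,0],
    [0,0,0.12,0],
    [0,0,0.16,0],
    [0,0,0.185,0],
  ],
)

```text
time_s: 3.42
position: [0.4526, -0.1439, 0.0248]
tool_rot: [0.042, 0.999, 0.001, -0.002]
ft_force: [-1.2, 0.4, -0.3]
width: 0.999
gripper_force: 0.0
```

Call:
send_rows(
  targets=[
    [-0.004,0,0.01,0],
    [-0.01,0,0.015,0],
    [-0.016,0,0.015,0],
    [-0.022,0,0.015,0],
    [-0.028,0,0.015,0],
  ],
)

```text
time_s: 3.83
position: [0.4848, -0.1479, 0.0149]
tool_rot: [0.041, 0.999, -0.001, 0.001]
ft_force: [-1.5, -0.8, -0.8]
width: 0.999
gripper_force: 0.4
```

Call:
send_rows(
  targets=[
    [-0.006,0,0,0],
    [-0.012,0,0,0],
    [-0.018,0,0,0],
    [-0.024,0,0,0],
    [-0.03,0,0,0],
  ],
)

```text
time_s: 4.25
position: [0.5132, -0.1495, 0.0137]
tool_rot: [0.04, 0.999, 0.0, -0.0]
ft_force: [-2.6, -0.3, 1.8]
width: 1.0
gripper_force: 1.1
```

Call:
send_rows(
  targets=[
    [-0.005,0,0,0],
    [-0.01,0,0,0],
    [-0.015,0,0,0],
    [-0.02,0,0,0],
  ],
)

```text
time_s: 4.58
position: [0.533, -0.1511, 0.0134]
tool_rot: [0.04, 0.999, 0.0, -0.0]
ft_force: [-2.4, -1.3, 2.1]
width: 1.003
gripper_force: 1.1
```

```bash
cat > look.py <<'E'
import sys
from white import *
import st; st.st()
P={n:r.capture(n) for n in("top","side")}
q0=eval(sys.argv[1])
for n in P:
    try:
        q,c=fit([(P[n],region(P[n],"screw_case"))],CASE,q0);print(n,q.round(4),round(c,3),"corner",rel(st.f,q).round(4))
    except Exception as e: print(n,e)
save(P["top"],sys.argv[2])
im=P["top"]["color"][140:340,130:400,::-1]
cv2.imwrite("pics/c"+sys.argv[2],cv2.resize(im,None,fx=2.9,fy=2.9,interpolation=cv2.INTER_CUBIC))
E
python3 look.py "[.6,-.16,-.08]" a.png
```

```text
t 4.58 fence xy -0.1364 0.1651 z 0.0134 yaw 0.0002 F [-2.4 -1.3  2.1] w 1.003 j [-0.43  0.41  1.74  0.    0.99 -1.92]
top [ 0.6089 -0.1506 -0.0836] 0.439 corner [-0.0031  0.0786 -0.0026]
side [ 0.6175 -0.1521 -0.2543] 0.102 corner [-0.011   0.0693 -0.1733]
```

View pics/ca.png

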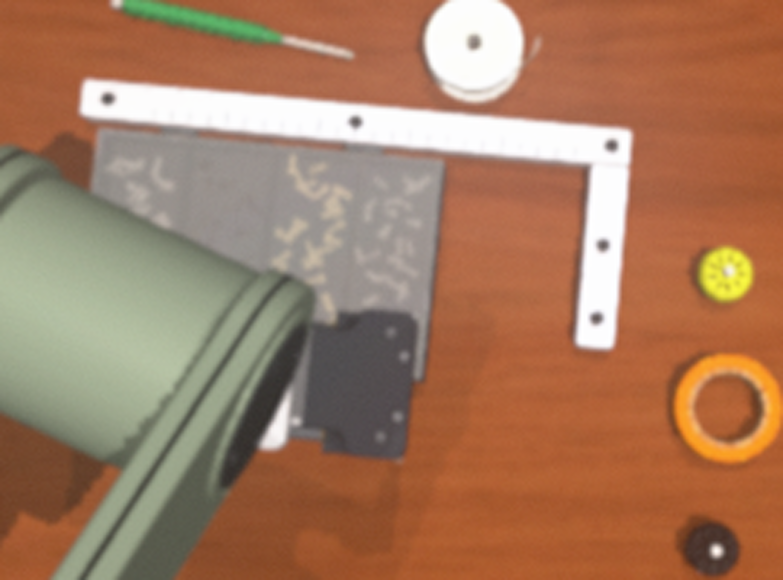

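The case is now square and about 5 mm short of the long bar: its far edge is at row 160 against the bar's 153 in the crop. I'll close that gap gently.

Call:
send_rows(
  targets=[
    [-0.002,0,0,0],
    [-0.003,0,0,0],
    [-0.004,0,0,0],
    [-0.005,0,0,0],
  ],
)

```text
time_s: 5.12
position: [0.5373, -0.1515, 0.0133]
tool_rot: [0.04, 0.999, 0.0, -0.0]
ft_force: [-2.6, 1.0, 0.9]
width: 1.001
gripper_force: 0.8
```

Call:
send_rows(
  targets=[
    [-0.001,0,0,0],
    [-0.002,0,0,0],
    [-0.002,0,0,0],
  ],
)

```text
time_s: 5.37
position: [0.54, -0.1518, 0.0134]
tool_rot: [0.04, 0.999, 0.0, 0.0]
ft_force: [-0.8, -0.1, -1.8]
width: 1.002
gripper_force: 0.3
```

Call:
send_rows(
  targets=[
    [-0.001,0,0,0],
    [-0.002,0,0,0],
    [-0.002,0,0,0],
  ],
)

```text
time_s: 5.62
position: [0.5415, -0.1519, 0.0134]
tool_rot: [0.04, 0.999, 0.0, -0.0]
ft_force: [-2.7, -0.7, 0.6]
width: 1.003
gripper_force: 1.2
```

Call:
send_rows(
  targets=[
    [-0.001,0,0,0],
    [-0.002,0,0,0],
    [-0.002,0,0,0],
  ],
)

```text
time_s: 5.87
position: [0.5415, -0.1519, 0.0133]
tool_rot: [0.04, 0.999, 0.0, -0.003]
ft_force: [-7.7, -0.6, 5.7]
width: 0.998
gripper_force: 3.9
```

Call:
send_rows(
  targets=[
    [0.01,0,0,0],
    [0.02,0,0,0],
    [0.02,0,-0.04,0],
    [0.02,0,-0.08,0],
    [0,0.03,-0.08,0],
  ],
  jaw=255,
  grip_force=20,
)

```text
time_s: 6.28
position: [0.5501, -0.1279, 0.1018]
tool_rot: [0.043, 0.999, -0.004, 0.007]
ft_force: [3.0, -0.9, 1.2]
width: 0.682
gripper_force: 0.0
```

Call:
send_rows(
  targets=[
    [-0.02,0.03,0,0],
    [-0.04,0.06,0,0],
    [-0.06,0.09,0,0],
    [-0.08,0.11,0,0],
    [-0.081,0.11,0,0],
  ],
)

```text
time_s: 6.7
position: [0.6395, -0.0151, 0.0942]
tool_rot: [0.038, 0.999, 0.001, 0.003]
ft_force: [-0.1, 0.2, 0.4]
width: 0.33
gripper_force: 0.0
```

```bash
python3 look.py "[.61,-.16,-.08]" b.png
```

```text
t 6.7 fence xy -0.0412 0.3093 z 0.0942 yaw 0.0044 F [-0.1  0.2  0.4] w 0.33 j [-0.16  0.45  1.48  0.    1.2  -1.66]
top [ 0.6103 -0.1506 -0.0798] 0.027 corner [-0.0013  0.0789  0.0012]
side [ 0.6115 -0.1487 -0.0792] 0.027 corner [-0.0002  0.081   0.0018]
```

View pics/cb.png

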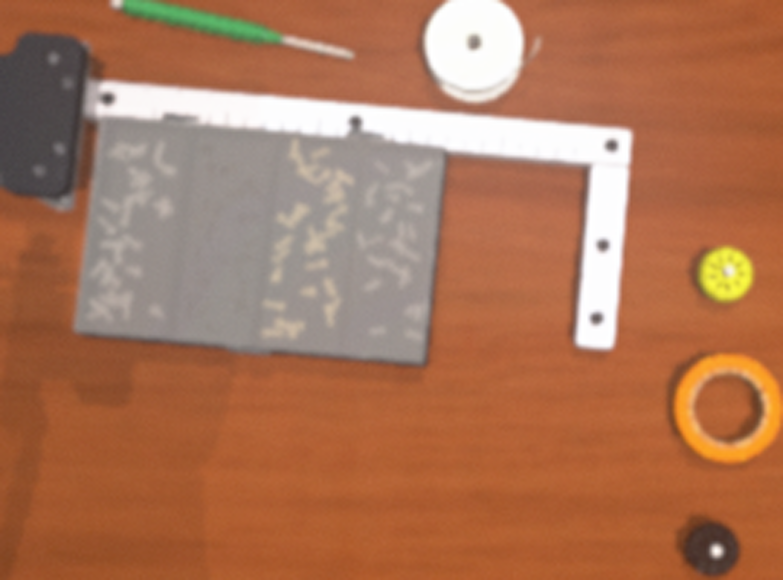

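Call:
send_rows(
  targets=[
    [0.006,0.004,0.03,0],
    [0.006,0.004,0.06,0],
    [0.006,0.004,0.078,0],
    [0.006,0.004,0.081,0],
    [0.006,0.004,0.081,0],
  ],
)

```text
time_s: 7.32
position: [0.6283, -0.0156, 0.0112]
tool_rot: [0.041, 0.999, 0.0, -0.002]
ft_force: [0.4, 0.8, 1.1]
width: 0.004
gripper_force: 0.0
```

Call:
send_rows(
  targets=[
    [0,-0.007,0,0],
    [0,-0.014,0,0],
    [0,-0.021,0,0],
    [0,-0.028,0,0],
    [0,-0.034,0,0],
  ],
)

```text
time_s: 7.73
position: [0.6282, -0.0495, 0.0136]
tool_rot: [0.041, 0.999, 0.0, 0.001]
ft_force: [-0.5, 2.9, 1.7]
width: 0.004
gripper_force: 1.1
```

Call:
send_rows(
  targets=[
    [0,-0.006,0,0],
    [0,-0.012,0,0],
    [0,-0.018,0,0],
    [0,-0.024,0,0],
    [0,-0.03,0,0],
  ],
)

```text
time_s: 8.15
position: [0.6248, -0.0788, 0.0124]
tool_rot: [0.04, 0.999, 0.0, -0.0]
ft_force: [0.8, 2.6, 1.7]
width: 0.008
gripper_force: 1.0
```

Call:
send_rows(
  targets=[
    [0,-0.006,0,0],
    [0,-0.012,0,0],
    [0,-0.018,0,0],
    [0,-0.024,0,0],
    [0,-0.03,0,0],
  ],
)

```text
time_s: 8.57
position: [0.6224, -0.1089, 0.0124]
tool_rot: [0.04, 0.999, 0.0, -0.0]
ft_force: [0.2, 1.9, 0.8]
width: 0.005
gripper_force: 0.9
```

```bash
python3 look.py "[.61,-.21,-.08]" d.png
```

```text
t 8.57 fence xy -0.0507 0.2144 z 0.0124 yaw 0.0002 F [0.2 1.9 0.8] w 0.005 j [-0.31  0.54  1.54 -0.    1.06 -1.8 ]
top [ 0.6017 -0.2136 -0.0951] 0.201 corner [-0.0062  0.0146 -0.0141]
side [ 0.6042 -0.2103 -0.0916] 0.092 corner [-0.0037  0.0183 -0.0106]
```

View pics/cd.png

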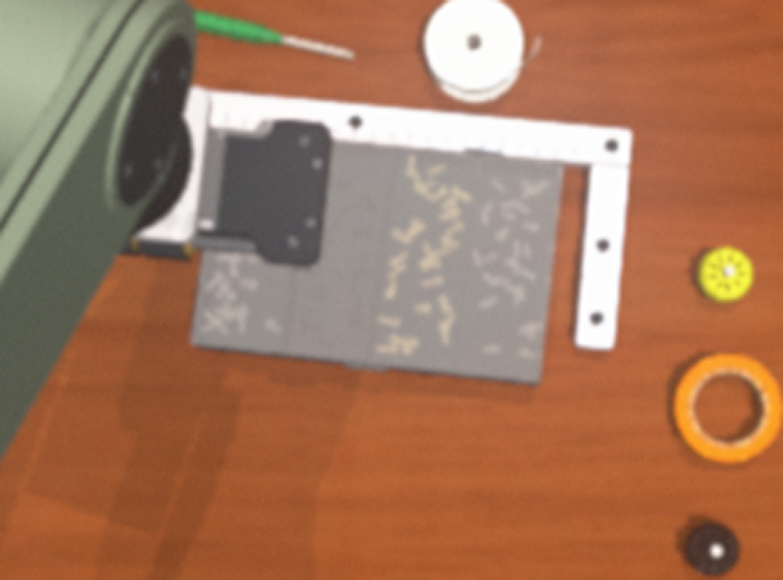

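The case has about 15 mm to go to the short bar and is turned very slightly. I'll push on until it meets the bar.

Call:
send_rows(
  targets=[
    [0,-0.004,0,0],
    [0,-0.008,0,0],
    [0,-0.011,0,0],
    [0,-0.013,0,0],
  ],
)

```text
time_s: 9.1
position: [0.6213, -0.1215, 0.0122]
tool_rot: [0.04, 0.999, 0.0, -0.0]
ft_force: [-0.6, 1.6, -0.7]
width: 0.007
gripper_force: 0.5
```

Call:
send_rows(
  targets=[
    [0,-0.001,0,0],
    [0,-0.002,0,0],
    [0,-0.002,0,0],
  ],
)

```text
time_s: 9.35
position: [0.6212, -0.1235, 0.0124]
tool_rot: [0.04, 0.999, -0.0, -0.0]
ft_force: [0.6, 0.3, -0.0]
width: 0.005
gripper_force: 0.2
```

Call:
send_rows(
  targets=[
    [0,-0.001,0,0],
    [0,-0.002,0,0],
    [0,-0.002,0,0],
  ],
)

```text
time_s: 9.6
position: [0.621, -0.1245, 0.0124]
tool_rot: [0.04, 0.999, 0.001, -0.0]
ft_force: [0.2, 3.1, 0.1]
width: 0.004
gripper_force: 1.7
```

Call:
send_rows(
  targets=[
    [0,-0.001,0,0],
    [0,-0.002,0,0],
    [0,-0.002,0,0],
  ],
)

```text
time_s: 9.85
position: [0.6207, -0.1247, 0.0124]
tool_rot: [0.041, 0.999, 0.002, -0.001]
ft_force: [-1.1, 7.3, 1.2]
width: 0.003
gripper_force: 4.0
```

Call:
send_rows(
  targets=[
    [0,-0.001,0,0],
    [0,-0.001,0,0],
    [0,-0.001,0,0],
  ],
)

```text
time_s: 10.1
position: [0.6206, -0.1248, 0.0124]
tool_rot: [0.04, 0.999, 0.003, -0.001]
ft_force: [0.1, 10.6, 2.7]
width: 0.005
gripper_force: 5.0
```

Call:
send_rows(
  targets=[
    [0,0.012,0,0],
    [0,0.022,0,0],
    [0,0.022,-0.04,0],
    [0,0.022,-0.08,0],
    [0.03,0.022,-0.08,0],
  ],
)

```text
time_s: 10.52
position: [0.6038, -0.1069, 0.1027]
tool_rot: [0.04, 0.999, -0.004, 0.011]
ft_force: [1.8, -1.3, 1.7]
width: 0.007
gripper_force: 0.0
```

Call:
send_rows(
  targets=[
    [0.025,-0.025,0,0],
    [0.05,-0.05,0,0],
    [0.075,-0.075,0,0],
    [0.085,-0.1,0,0],
    [0.085,-0.123,0,0],
  ],
  jaw=0,
)

```text
time_s: 10.93
position: [0.4955, -0.2203, 0.0925]
tool_rot: [0.04, 0.999, -0.0, -0.001]
ft_force: [0.0, -0.4, -0.0]
width: 0.322
gripper_force: 0.0
```

```bash
python3 look.py "[.61,-.23,-.08]" e.png
```

```text
t 10.93 fence xy -0.1682 0.0931 z 0.0925 yaw 0.0001 F [ 0.  -0.4 -0. ] w 0.322 j [-0.58  0.27  1.73 -0.    1.14 -2.07]
top [ 0.6027 -0.2291 -0.1237] 0.162 corner [-0.0066 -0.0024 -0.0427]
side [ 0.6034 -0.2159 -0.0998] 0.149 corner [-0.0048  0.0122 -0.0188]
```

Call:
send_rows(
  targets=[
    [0,0,0.02,0],
    [0,0,0.05,0],
    [0,0,0.075,0],
    [0,0,0.079,0],
    [0,0,0.079,0],
  ],
)

```text
time_s: 11.55
position: [0.4967, -0.2173, 0.0115]
tool_rot: [0.04, 0.999, 0.001, -0.002]
ft_force: [-0.5, -0.3, 0.0]
width: 0.845
gripper_force: 0.0
```

Call:
send_rows(
  targets=[
    [-0.006,0,0,0],
    [-0.012,0,0,0],
    [-0.018,0,0,0],
    [-0.024,0,0,0],
    [-0.028,0,0,0],
  ],
)

```text
time_s: 11.97
position: [0.5281, -0.2226, 0.0148]
tool_rot: [0.04, 0.999, -0.001, 0.001]
ft_force: [1.0, 0.7, 0.0]
width: 0.999
gripper_force: 0.0
```

Call:
send_rows(
  targets=[
    [-0.003,0,0,0],
    [-0.006,0,0,0],
    [-0.009,0,0,0],
    [-0.01,0,0,0],
  ],
)

```text
time_s: 12.3
position: [0.5357, -0.2227, 0.0133]
tool_rot: [0.04, 0.999, 0.0, -0.001]
ft_force: [-3.5, 0.3, 2.4]
width: 1.0
gripper_force: 1.7
```

Call:
send_rows(
  targets=[
    [-0.001,0,0,0],
    [-0.002,0,0,0],
    [-0.002,0,0,0],
  ],
)

```text
time_s: 12.55
position: [0.5358, -0.2227, 0.0132]
tool_rot: [0.04, 0.999, 0.0, -0.002]
ft_force: [-6.3, -1.1, 5.0]
width: 1.001
gripper_force: 3.2
```

```bash
python3 st.py
```

```text
t 12.55 fence xy -0.1278 0.094 z 0.0132 yaw 0.0006 F [-6.3 -1.1  5. ] w 1.001 j [-0.54  0.46  1.67 -0.    1.02 -2.03]
```

Stalled at x = -0.128, the same place as the first contact with the long bar. I'll back off, rise clear and look.

Call:
send_rows(
  targets=[
    [0.01,0,0,0],
    [0.025,0,0,0],
    [0.03,0,-0.04,0],
    [0.03,0,-0.08,0],
    [0.03,0.02,-0.12,0],
  ],
)

```text
time_s: 12.97
position: [0.5089, -0.2037, 0.1318]
tool_rot: [0.042, 0.999, -0.0, 0.0]
ft_force: [0.9, -0.2, 0.5]
width: 1.001
gripper_force: 0.0
```

Call:
send_rows(
  targets=[
    [0,0.04,-0.01,0],
    [0,0.08,-0.02,0],
    [0,0.12,-0.03,0],
    [0,0.16,-0.04,0],
    [0,0.2,-0.04,0],
  ],
)

```text
time_s: 13.38
position: [0.5272, -0.0009, 0.1733]
tool_rot: [0.041, 0.999, 0.0, 0.003]
ft_force: [0.5, -0.7, -0.5]
width: 1.0
gripper_force: 0.0
```

Call:
send_rows(
  targets=[
    [0,0.04,0,0],
    [0,0.08,0,0],
    [0,0.1,0,0],
    [0,0.1,0,0],
  ],
)

```text
time_s: 13.72
position: [0.5335, 0.1014, 0.1707]
tool_rot: [0.038, 0.999, 0.001, 0.001]
ft_force: [-0.3, -0.3, -0.2]
width: 0.998
gripper_force: 0.0
```

```bash
python3 look.py "[.605,-.23,-.08]" g.png
```

```text
t 13.72 fence xy -0.1563 0.4169 z 0.1707 yaw 0.0055 F [-0.3 -0.3 -0.2] w 0.998 j [ 0.03  0.18  1.67  0.    1.29 -1.47]
top [ 0.604  -0.2284 -0.0772] 0.023 corner [-0.001   0.0011  0.0038]
side [ 0.6063 -0.2213 -0.0718] 0.141 corner [0.0012 0.0086 0.0092]
```

View pics/cg.png

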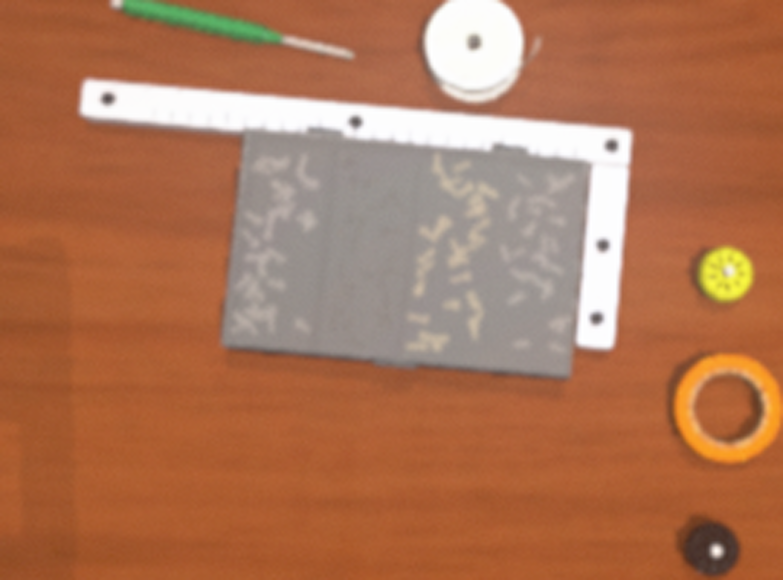

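The case sits flush on both bars, with its corner at about (588,160) in the crop. The bystanders are where they were and the gripper is well away, so I'm handing in.

```bash
python3 -c "
from cell import r
print(r.finish_job())"
```

```text
the job is handed in; nothing more can be done
None
```

The screw case is snug in the fence corner: the last top picture puts its corner about 1 mm from the fence's in each direction and its sides within 0.004 rad. The other things look unmoved and the fingers are clear; I handed the job in at about 14 s, and no verdict was reported.

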